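# Return the gold to its fitted cases

## Robot

A 6-joint arm with a two-finger parallel gripper is mounted at the origin on the work surface. World frame = base frame: x ahead of the robot, y to its left, z up, the work surface at z = 0. Lengths are in m, angles in degrees, forces in N, time in s.
With the tool pointing down it reaches from about 0.425 to 0.95 m from the base axis. Payload 3.5 kg.
Tool frame: the origin (TCP) lies on the centre line of the jaws, within the pads' length; the fingertips stand 25 mm ahead of it and the grasp point (between the pads) lies 6 mm ahead of it; z points along the fingers, y is the line along which they close (so a half turn about z gives the same grasp; the last joint's range is limited). The gripper opens to 85 mm and grips with 20 to 120 N. Pads are 22 mm wide; open, the fingers measure 114 mm over their backs; the gripper's body (76 mm by 85 mm) begins 54 mm behind the grasp point. The pads swing forward as they close: fully open they stand 13 mm farther back than shut.
Start: joints at [-76.089, 16.404, 90.338, -0, 73.258, -8.594], TCP at [0.258, -0.624, 0.256] pointing down, gripper open.
Joint ranges: [-158.93, 158.93], [-51.34, 127.21], [12.03, 142.37], [-87.48, 267.48], [13.55, 161.25], [-162.69, 162.69]. Speed limits (degrees/s): [159.86, 159.86, 180, 180, 180, 180].

## Interface

Orientations are given as [roll, pitch, yaw] about the fixed x, y, z axes, in that order (R = Rz(yaw) Ry(pitch) Rx(roll)).
In Python, from bench import sensors, grab_frame, job, search_frame, masks_of gives the robot as it stands.
- The arm moves only by the tool drive_tool, never from a script. Its argument "plan" is a list of rows, each a list of 6 numbers: the shift along the tool's x, y, z normalised to -1 to 1, where 1 is 15 cm, then the turn, a rotation vector about the tool's x, y, z normalised to -1 to 1, where 1 is pi/4 rad. In form: [[x, y, z, wx, wy, wz], ...]. A call has 1 to 5 rows; each row shifts and turns the commanded pose from where the row before left it, along the tool's axes as they then stand; what a row does not reach is not made up. A row lasts 1/8 s, in which the tool goes at most 62.5 mm and 10.7 degrees, less where a joint would pass 70% of its speed; a pose out of reach is approached as far as the arm can. A call with a number of a shift or a turn outside -1 to 1 is refused whole. A call with a gripper value outside its range is refused whole. "grip" is the closure, from -1 (fully open) to 1 (shut), so that 0 is half open, set as the call begins (left out, the last holds). The fingers move at their own pace and stop on an object; "force" is the grip in N (left out, the last holds). Time passes only in rows, so rows that do not move let the fingers close. It gives the time, the measured TCP pose, the force, the opening and the grip force at its end, in the units of the state.
- sensors.get_obs(): the state, without advancing time (a new reading comes with each control period).
- grab_frame(name): name is "scene" or "top" or "wrist"; returns a dict with "image" (400x640x3 uint8, blue, green, red), "mtx" (3x3 intrinsics, pixels), "R" (3x3) and "t" (3): a world point X has camera coordinates R X + t; the wrist camera has in their place "T_tool_cam" (4x4, takes a point from camera to tool coordinates, whose origin is the TCP and whose axes are the flange's). Camera axes: x right, y down, z forward; pixel columns grow to the right and rows downward; lengths in m; the calibration is good to about 2 mm. A picture is of the moment at which its call begins: read the wrist's pose just before it. There is no depth.
- job.sign_off(): hands the job in; it is judged then, once.
Trained networks look in a picture, given as the dict that the camera call returned (one of the last four; its "shot" number tells which), for a name from the list of things; names that differ only in an ending like _2 or _b are one class to them, and where a whole thing is asked for, a point or a joint stands for the part that bears it (a point fixed in the world has none). Each returns a list of dicts, best first, with "score" (0 to 1); they miss things now and then, are a little off and sometimes report something else, mostly with a low value. They report only what shows in the picture. A call takes as long as a camera call. They do not tell look-alikes from the thing itself.
- search_frame(label, picture): "bbox" ([left, top, right, bottom] in pixels, round what is visible of it).
- masks_of(label, picture): "region" (400x640 bool, what is visible of it) and "bbox" ([left, top, right, bottom] in pixels, round what is visible of it).
The state is a dict: "time_s": time; "joint_pos": joint angles; "qvel": joint speeds; "joint_efforts": joint torques, N m; "tcp_pos": TCP position; "eef_rot": TCP orientation; "force": force on the tool from outside, world axes, zero at the start; "torque": the same for the moment, N m; "width": opening from 0.0 (shut) to 1.0 (fully open); "gripper_force": force on a finger pad.
Only numpy, scipy, OpenCV 4.12 (cv2) and the standard library are available. Lean on these libraries where they do the work, as an engineer would, in place of code of your own. Each camera call takes 0.05 s, during which the arm holds its last target. There are 200 camera calls.

## Task

The viewing is over: put each of the four gold bullion pieces (the large and the small coin in round capsules, the oblong bar, and the coin in the rectangular slab) into the open fitted case whose well has its shape and size, lying flat and fully down in the well. Leave the silver christening cup and the lapis cufflink box standing where they are.

Things in the scene. Friction and masses are not known exactly. Their poses are not given: they have to be found in the camera images.
- big_coin: Large gold coin (52 mm) in a clear round capsule with a black foam ring: disc 64 mm across, 10 mm thick, about 170 g, lying flat. Loose. Origin: centre of its underside; z up.
- small_coin: Small gold coin (24 mm) in a clear round capsule with a black foam ring: disc 34 mm across, 10 mm thick, about 35 g, lying flat. Loose. Origin: centre of its underside; z up.
- gold_bar: Oblong gold bar 56 x 30 x 10 mm, about 280 g, lying flat, its 56 mm side along its own x. Loose. Origin: centre of its underside; z up.
- slab: Gold coin (33 mm) sealed in a clear rectangular slab with a black insert and a blank white strip across one end: 85 x 60 x 10 mm, about 60 g, lying flat, its 85 mm side along its own x. Loose. Origin: centre of its underside; z up.
- big_coin_case: Fixed lidless dark red leather tray, 16 mm tall, with a cream-floored well sunk 4 mm into its top (well floor 12 mm above the counter, rim at least 10 mm wide all round). Origin: centre of its underside, right below the well's centre; z up. Round well 80 mm across, for the large capsule; tray 100 x 100 mm.
- small_coin_case: Fixed lidless dark red leather tray, 16 mm tall, with a cream-floored well sunk 4 mm into its top (well floor 12 mm above the counter, rim at least 10 mm wide all round). Origin: centre of its underside, right below the well's centre; z up. Round well 50 mm across, for the small capsule; tray 70 x 70 mm.
- bar_case: Fixed lidless dark red leather tray, 16 mm tall, with a cream-floored well sunk 4 mm into its top (well floor 12 mm above the counter, rim at least 10 mm wide all round). Origin: centre of its underside, right below the well's centre; z up. Oblong well 72 (along its x) x 46 mm, for the bar; tray 92 x 66 mm.
- slab_case: Fixed lidless dark red leather tray, 16 mm tall, with a cream-floored well sunk 4 mm into its top (well floor 12 mm above the counter, rim at least 10 mm wide all round). Origin: centre of its underside, right below the well's centre; z up. Oblong well 101 (along its x) x 76 mm, for the slab; tray 121 x 96 mm.
- cup: Silver christening cup, 58 mm tall, 60 mm across the rim, with an ear handle reaching 49 mm from the axis along its own +y. Bystander, leave it alone. Loose, upright, origin under its centre.
- cufflink_box: Closed blue lapis cufflink box 60 (x) x 42 x 31 mm with a brass seam. Bystander, leave it alone. Loose, origin under its centre.
There are look-alikes about, which are no part of the job. Several things look just like the gold_bar: the one meant starts farthest from the robot's base.

How it is judged (in metres and radians):
At the end, for the whole second after the job is handed in: Each gold piece is at rest in its own well: centre within 13 mm of the well's, underside within 2 mm of its floor, flat within 0.04 rad, slab and bar lengthwise (0.3 and 0.45 rad, either way round). Cup and cufflink box within 20 mm of their starts (horizontal distance between big_coin and big_coin_case below 0.013 m and z of big_coin in the frame of big_coin_case between 0.01 and 0.0138 m and angle between each of big_coin, small_coin, gold_bar, slab's own z axis and vertical below 0.04 rad and linear speed of each of big_coin, small_coin, gold_bar, slab below 0.01 m/s and horizontal distance between small_coin and small_coin_case below 0.013 m and z of small_coin in the frame of small_coin_case between 0.01 and 0.0138 m and horizontal distance between gold_bar and bar_case below 0.013 m and z of gold_bar in the frame of bar_case between 0.01 and 0.0138 m and angle between the x axis of gold_bar and the x axis of bar_case, either way round below 0.45 rad and horizontal distance between slab and slab_case below 0.013 m and z of slab in the frame of slab_case between 0.01 and 0.0138 m and angle between the x axis of slab and the x axis of slab_case, either way round below 0.3 rad and distance of each of cup, cufflink_box from where it was at the start of the episode below 0.02 m); the robot touches nothing.
It fails at once if the christening cup is shoved or knocked over (distance of cup from where it was at the start of the episode above 0.02 m or angle between cup's own z axis and vertical above 0.5 rad).
It fails at once if the cufflink box is shoved (distance of cufflink_box from where it was at the start of the episode above 0.02 m).
It also fails if it takes over 120 s, if anything falls off the work surface, if the arm or the gripper's body presses on something with over 40 N, if the wrist force passes 120 N, or if a joint passes its speed limit or range.

## Working session

There is one attempt and no reset: what is moved stays moved. The work goes in short steps, Python scripts to look and compute and a tool call to move; the robot and the scene stay as the last step left them, time stands still between calls to the robot, and variables do not carry over. Pictures are saved under pics/ and viewed, at most 15 in all, crops included, and the job is handed in when it is done.

Besides the shell and the picture viewer there is one more tool, called after "Emit:" as name([rows], argument=value, ...), one row to a line, values as JSON. drive_tool: Moves the arm, as the interface text tells. Its arguments: {"type":"object","properties":{"plan":{"type":"array"},"grip":{"type":"number"},"force":{"type":"number"}},"required":["plan"]}

```bash
ls; mkdir -p pics
cat > h.py <<'E'
import numpy as np, cv2, json
from bench import sensors, grab_frame, job, search_frame, masks_of
def ray(f,u,v,z):
    d=np.linalg.inv(f["mtx"])@np.array([u,v,1.]); R=np.array(f["R"]);t=np.array(f["t"])
    c=-R.T@t; w=R.T@d; return c+w*(z-c[2])/w[2]
E
python3 - <<'E'
from h import *
o=sensors.get_obs(); print(o)
for n in("scene","top"):
    f=grab_frame(n); cv2.imwrite(f"pics/{n}0.png",f["image"]); print(n,-np.array(f["R"]).T@f["t"])
    for l,z in dict(big_coin=.01,small_coin=.01,gold_bar=.01,slab=.01,big_coin_case=.016,small_coin_case=.016,bar_case=.016,slab_case=.016,cup=.05,cufflink_box=.031).items():
        for r in masks_of(l,f):
            if r["score"]<.3: continue
            v,u=np.nonzero(r["region"]); 
            p=cv2.minAreaRect(np.array([ray(f,a,b,z)[:2]*1000 for a,b in zip(u,v)],np.float32))
            print(l,round(r["score"],2),np.int32(r["bbox"]),"mm",np.round(p[0]),np.round(p[1]),round(p[2]))
E
```

```text
pics
{'time_s': 0.0, 'joint_pos': array([-7.60881246e+01,  1.64556206e+01,  9.04254170e+01,  1.61298663e-03,
        7.32578273e+01, -8.59499646e+00]), 'qvel': array([-0.09953202, -0.06654366,  0.01356579,  0.02844703,  0.02119854,
       -0.10813184]), 'joint_efforts': array([ 8.09274607e-04, -4.05979800e+01, -2.92624426e+01, -7.35828166e-05,
        5.90336698e-03,  6.87151967e-06]), 'tcp_pos': array([ 0.25826315, -0.62297494,  0.25489708]), 'eef_rot': array([-1.79862925e+02, -2.22793584e-02,  2.25063787e+01]), 'force': array([0.33537044, 0.38738792, 0.37818323]), 'torque': array([-0.00672038, -0.00273982,  0.00310452]), 'gripper_force': 0.0, 'width': 1.000055435755009}
scene [ 1.03110011 -0.41095565  0.95295891]
big_coin 0.74 [318 280 346 308] mm [645. -90.] [61. 68.] 54
small_coin 0.64 [156 313 171 329] mm [ 489. -416.] [33. 34.] 54
gold_bar 0.72 [340 109 354 123] mm [215. 288.] [33. 63.] 75
gold_bar 0.65 [370 142 390 158] mm [382. 273.] [35. 62.] 79
gold_bar 0.63 [169 229 222 278] mm [ 379. -282.] [100. 110.] 74
gold_bar 0.58 [338 132 350 150] mm [293. 219.] [32. 63.] 36
gold_ba
[... 929 characters left out ...]
6. 124.] [55. 30.] 70
gold_bar 0.59 [213 226 228 250] mm [379. 274.] [35. 58.] 88
slab 0.8 [144 180 174 215] mm [493. 425.] [62. 86.] 71
big_coin_case 0.79 [418 210 464 258] mm [ 379. -281.] [101. 102.] 74
big_coin_case 0.56 [215 227 230 248] mm [378. 270.] [33. 56.] 82
small_coin_case 0.66 [277 190 309 220] mm [458.  86.] [69. 70.] 74
bar_case 0.64 [411 135 440 171] mm [ 580. -251.] [66. 94.] 85
slab_case 0.69 [270 107 316 162] mm [641.  87.] [126.  98.] 7
slab_case 0.57 [215 231 228 248] mm [378. 271.] [31. 55.] 83
cup 0.87 [350 191 386 220] mm [ 455. -103.] [67. 59.] 43
cup 0.32 [487 184 500 197] mm [ 481. -402.] [29. 27.] 88
cufflink_box 0.71 [214 147 239 171] mm [588. 249.] [47. 59.] 65
```

View pics/top0.png

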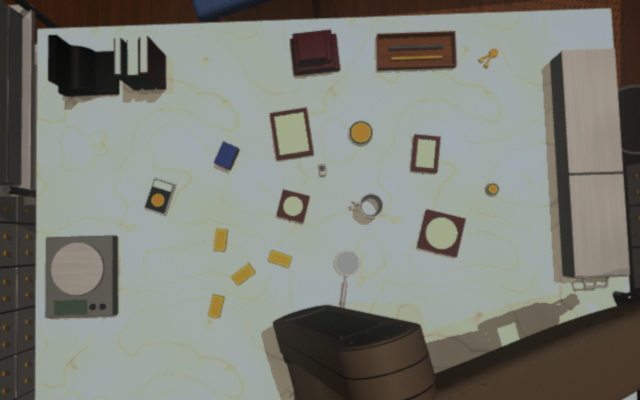

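View pics/scene0.png

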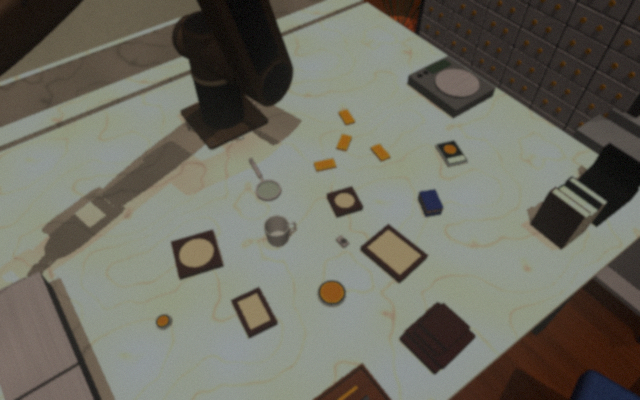

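The pieces are where the description puts them. The small coin is at top px (492,189) and the big coin at (361,133). The only slab is at (159,197). Four bars look alike, at (216,307), (243,274), (280,259) and (221,240). Their base distances are 0.357, 0.362, 0.349 and 0.468 m, so (221,240) is the one meant. I'll start with the small coin.

Emit:
drive_tool([
  [0.388,-0.138,0,0,0,0],
  [0.388,-0.138,0,0,0,0],
  [0.388,-0.138,0,0,0,0],
  [0.388,-0.138,0.1,0,0,0],
  [0.388,-0.138,0.1,0,0,0],
], grip=-1, force=30)

```text
time_s: 1.72
tcp_pos: [0.4875, -0.4167, 0.2271]
eef_rot: [179.9, -0.0, 22.5]
force: [1.1, -0.8, 0.1]
width: 0.999
gripper_force: 0.0
```

```bash
cat >> h.py <<'E'
from scipy.spatial.transform import Rotation as Ro
def wr(name=None):
    o=sensors.get_obs(); f=grab_frame("wrist")
    Rt=Ro.from_euler("xyz",o["eef_rot"],degrees=True).as_matrix(); T=np.array(f["T_tool_cam"])
    Rc=Rt@T[:3,:3]; c=Rt@T[:3,3]+o["tcp_pos"]; f["R"]=Rc.T; f["t"]=-Rc.T@c
    if name: cv2.imwrite(f"pics/{name}.png",f["image"])
    return o,f
def find(f,l,z):
    for r in masks_of(l,f):
        if r["score"]<.3: continue
        v,u=np.nonzero(r["region"])
        p=cv2.minAreaRect(np.array([ray(f,a,b,z)[:2]*1000 for a,b in zip(u,v)],np.float32))
        (w,h),a=p[1],p[2]; a=a if w>h else a+90
        print(l,round(r["score"],2),np.int32(r["bbox"]),"mm",np.round(p[0],1),"LxW",np.round((max(w,h),min(w,h))),"long axis",round(a,1))
def go(o,xyz,yaw=None):
    Rt=Ro.from_euler("xyz",o["eef_rot"],degrees=True)
    d=Rt.inv().apply(np.array(xyz)-o["tcp_pos"])/.15
    print("tcp",np.round(o["tcp_pos"],4),"rot",np.round(o["eef_rot"],2),"tool shift units",np.round(d,3),"rows",np.linalg.norm(d)*.15/.0625)
    if yaw is not None:
        e=(yaw-o["eef_rot"][2]+180)%360-180; print("wz total",round(-e/45,3),"rows",abs(e)/10.7)
E
python3 - <<'E'
from h import *
o,f=wr("w1"); go(o,[.487,-.416,.12]); print(np.round(f["T_tool_cam"],3))
find(f,"small_coin",.01)
E
```

```text
tcp [ 0.4875 -0.4167  0.2271] rot [ 1.7992e+02 -3.0000e-02  2.2500e+01] tool shift units [-0.002 -0.006  0.714] rows 1.7141700361348917
[[-0.001 -0.957 -0.289  0.074]
 [ 1.    -0.001  0.     0.001]
 [-0.001 -0.289  0.957 -0.118]
 [ 0.     0.     0.     1.   ]]
small_coin 0.87 [307 155 336 181] mm [ 490.  -419.4] LxW [32. 32.] long axis 112.4
```

View pics/w1.png

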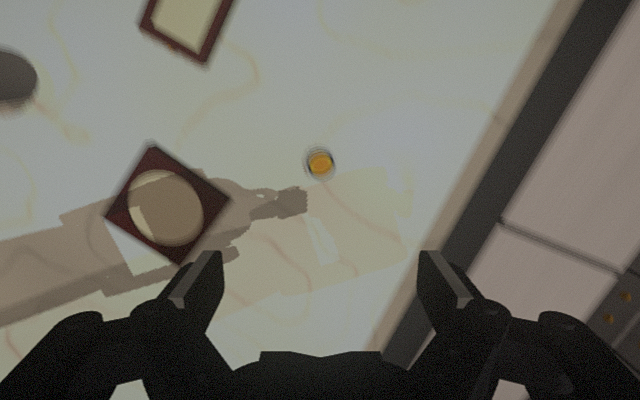

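The coin is at px (320,163), measured at (489,-418) mm. The big-coin case at (168,205) and the bar case at (188,20) also show.

Emit:
drive_tool([
  [0.007,0.013,0.4,0,0,0],
  [0,0,0.4,0,0,0],
  [0,0,0.3,0,0,0],
  [0,0,0,0,0,0],
], grip=-0.3)

```text
time_s: 2.33
tcp_pos: [0.4851, -0.4173, 0.0572]
eef_rot: [-179.5, 0.2, 22.5]
force: [-0.1, 0.7, 0.2]
width: 0.651
gripper_force: 0.0
```

Run:
```python
from h import *
o,f=wr("w2"); go(o,[.489,-.418,.031])
find(f,"small_coin",.01)
```

```text
tcp [ 0.4851 -0.4173  0.0572] rot [-179.47    0.18   22.47] tool shift units [0.023 0.016 0.175] rows 0.42432702399524574
small_coin 0.87 [297 200 356 252] mm [ 490.3 -418.7] LxW [34. 32.] long axis 22.7
```

View pics/w2.png

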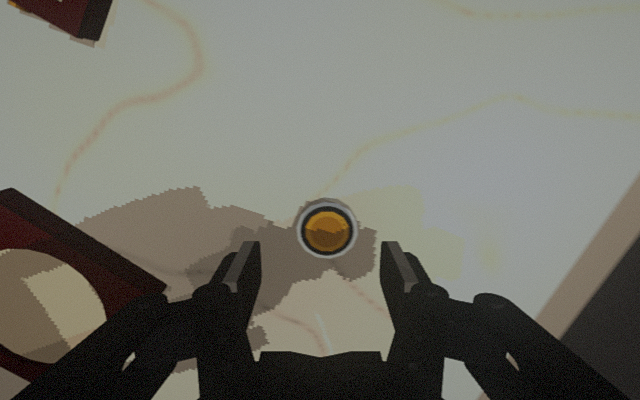

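The coin is at px (327,229), between the fingers. I'll centre on (490,-418.5), go down and close.

Emit:
drive_tool([
  [0.03,0.02,0.1,0,0,0],
  [0,0,0.07,0,0,0],
  [0,0,0,0,0,0],
  [0,0,0,0,0,0],
])

```text
time_s: 2.92
tcp_pos: [0.4932, -0.4205, 0.0365]
eef_rot: [180.0, -0.0, 22.5]
force: [0.6, 0.9, -0.9]
width: 0.651
gripper_force: 0.0
```

Emit:
drive_tool([
  [0,0,0,0,0,0],
  [0,0,0,0,0,0],
  [0,0,0,0,0,0],
  [0,0,0,0,0,0],
], grip=1)

```text
time_s: 3.42
tcp_pos: [0.4931, -0.4204, 0.0364]
eef_rot: [180.0, -0.0, 22.5]
force: [-0.2, 0.1, -1.1]
width: 0.001
gripper_force: 0.0
```

Emit:
drive_tool([
  [-0.013,-0.02,0,0,0,0],
  [0,0,0,0,0,0],
  [0,0,0,0,0,0],
  [0,0,0.04,0,0,0],
  [0,0,0,0,0,0],
], grip=-0.3)

```text
time_s: 4.05
tcp_pos: [0.4898, -0.4179, 0.0294]
eef_rot: [-179.9, 0.0, 22.5]
force: [-0.1, 0.2, -0.4]
width: 0.652
gripper_force: 0.0
```

Emit:
drive_tool([
  [0,0,0,0,0,0],
  [0,0,0,0,0,0],
  [0,0,0,0,0,0],
  [0,0,0,0,0,0],
], grip=1)

```text
time_s: 4.55
tcp_pos: [0.4903, -0.4185, 0.0305]
eef_rot: [180.0, -0.0, 22.5]
force: [-0.0, -0.4, 1.2]
width: 0.368
gripper_force: 29.8
```

Emit:
drive_tool([
  [0,0,-0.3,0,0,0],
  [0,0,-0.4,0,0,0],
  [0,0,-0.4,0,0,0],
  [0.121,-0.354,0,0,0,0],
  [0.121,-0.354,0,0,0,0],
])

```text
time_s: 5.18
tcp_pos: [0.4831, -0.3058, 0.1966]
eef_rot: [179.9, -0.1, 22.4]
force: [0.9, -0.4, 0.1]
width: 0.369
gripper_force: 29.9
```

Emit:
drive_tool([
  [0.121,-0.354,0,0,0,0],
  [0.121,-0.354,0,0,0,0],
  [0.121,-0.354,0,0,0,0],
  [0.121,-0.354,0,0,0,0],
  [0.121,-0.354,0,0,0,0],
])

```text
time_s: 5.8
tcp_pos: [0.4647, -0.0246, 0.1954]
eef_rot: [180.0, -0.0, 22.5]
force: [0.9, -0.1, -0.3]
width: 0.37
gripper_force: 29.9
```

Emit:
drive_tool([
  [0.121,-0.354,0,0,0,0],
  [0.121,-0.354,0,0,0,0],
  [0,0,0,0,0,0],
  [0,0,0,0,0,0],
])

```text
time_s: 6.3
tcp_pos: [0.458, 0.0856, 0.1952]
eef_rot: [180.0, 0.0, 22.6]
force: [0.4, -1.5, -0.4]
width: 0.369
gripper_force: 29.9
```

Run:
```python
from h import *
o,f=wr("w3"); go(o,[.458,.086,.06])
find(f,"small_coin_case",.016);find(f,"small_coin",o["tcp_pos"][2]-.0205)
```

```text
tcp [0.458  0.0856 0.1952] rot [1.7998e+02 2.0000e-02 2.2560e+01] tool shift units [ 0.001 -0.003  0.902] rows 2.163956558429718
small_coin_case 0.8 [272 120 373 220] mm [461.4  85.5] LxW [71. 71.] long axis 164.1
small_coin 0.78 [287 223 354 292] mm [458.8  85.1] LxW [36. 31.] long axis 20.8
```

View pics/w3.png

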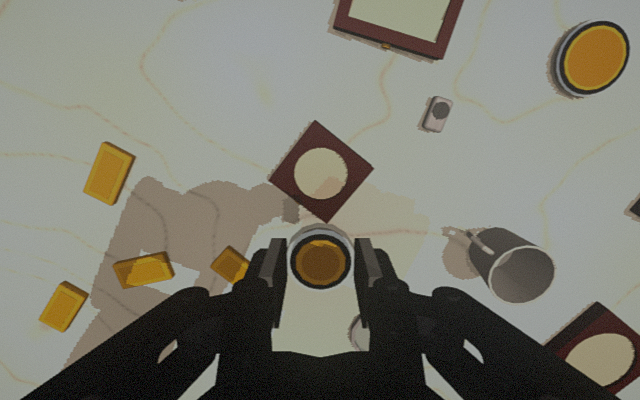

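The coin is held, at px (320,258). The case well is at (320,172), measured at about (460,86). I'll lower it straight down.

Emit:
drive_tool([
  [0.01,0.004,0.4,0,0,0],
  [0,0,0.4,0,0,0],
  [0,0,0.15,0,0,0],
  [0,0,0.05,0,0,0],
  [0,0,0,0,0,0],
])

```text
time_s: 7.08
tcp_pos: [0.4604, 0.0849, 0.0457]
eef_rot: [180.0, -0.0, 22.4]
force: [-0.1, 0.3, -1.0]
width: 0.367
gripper_force: 29.9
```

Emit:
drive_tool([
  [0,0,0.008,0,0,0],
  [0,0,0,0,0,0],
  [0,0,0,0,0,0],
])

```text
time_s: 7.45
tcp_pos: [0.4602, 0.0857, 0.0449]
eef_rot: [180.0, -0.1, 22.5]
force: [0.3, -0.5, -0.2]
width: 0.369
gripper_force: 29.9
```

Down 2 mm more to .043, then release.

Emit:
drive_tool([
  [0,0,0.014,0,0,0],
  [0,0,0,0,0,0],
  [0,0,0,0,0,0],
])

```text
time_s: 7.82
tcp_pos: [0.4601, 0.0857, 0.0424]
eef_rot: [180.0, -0.0, 22.5]
force: [0.5, 0.9, 3.0]
width: 0.37
gripper_force: 30.3
```

Emit:
drive_tool([
  [0,0,0,0,0,0],
  [0,0,0,0,0,0],
  [0,0,0,0,0,0],
], grip=-0.3)

```text
time_s: 8.2
tcp_pos: [0.4595, 0.0857, 0.0418]
eef_rot: [-180.0, 0.0, 22.5]
force: [0.1, -0.5, 0.3]
width: 0.65
gripper_force: 0.0
```

Emit:
drive_tool([
  [0,0,-0.1,0,0,0],
  [0,0,-0.4,0,0,0],
  [0,0,-0.4,0,0,0],
  [0,0,-0.1,0,0,0],
  [0,0,0,0,0,0],
])

```text
time_s: 8.82
tcp_pos: [0.4604, 0.0857, 0.1938]
eef_rot: [179.9, -0.2, 22.5]
force: [-0.0, 0.8, -0.5]
width: 0.654
gripper_force: 0.0
```

Run:
```python
from h import *
o,f=wr("w4"); go(o,[.380,.273,.19],175)
find(f,"small_coin_case",.016);find(f,"small_coin",.022);find(f,"gold_bar",.01)
cv2.imwrite("pics/w4c.png",cv2.resize(f["image"][80:260,230:410],(540,540)))
```

```text
tcp [0.4604 0.0857 0.1938] rot [179.91  -0.19  22.51] tool shift units [-0.017 -1.359  0.023] rows 3.262278592688708
wz total -3.389 rows 14.251472735005427
small_coin_case 0.81 [269 126 374 226] mm [461.4  85.6] LxW [72. 71.] long axis 163.7
small_coin 0.65 [301 163 339 198] mm [460.3  84.7] LxW [34. 33.] long axis 22.4
gold_bar 0.7 [ 78 145 137 210] mm [383.8 269.6] LxW [59. 33.] long axis 172.0
gold_bar 0.69 [109 250 174 293] mm [296.4 214.4] LxW [62. 34.] long axis 126.2
gold_bar 0.67 [ 37 283  86 337] mm [220.1 283.3] LxW [64. 31.] long axis 165.8
gold_bar 0.59 [207 248 267 288] mm [331.6 122.8] LxW [57. 35.] long axis 70.4
```

View pics/w4c.png

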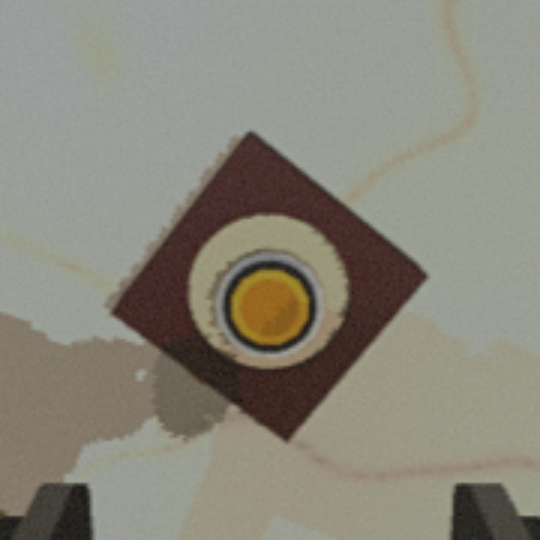

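The small coin lies inside its well, with its centre about 2 to 3 mm off. Next is the bar, at (382,271) with its axis at about -7°.

Emit:
drive_tool([
  [0,-0.335,0,0,0,0],
  [0,-0.335,0,0,0,0],
  [0,-0.335,0,0,0,0],
  [-0.01,-0.335,0,0,0,0],
  [0,0,0,0,0,0.22],
])

```text
time_s: 9.65
tcp_pos: [0.3789, 0.2728, 0.1899]
eef_rot: [180.0, 0.2, 12.6]
force: [1.2, -0.2, -0.0]
width: 0.65
gripper_force: 0.0
```

Emit:
drive_tool([
  [0,0,0.35,0,0,0.22],
  [0,0,0.25,0,0,0.216],
  [0,0,0,0,0,0],
  [0,0,0,0,0,0],
])

```text
time_s: 10.15
tcp_pos: [0.3818, 0.2709, 0.1025]
eef_rot: [-180.0, -0.0, -6.9]
force: [-0.4, 0.0, 0.7]
width: 0.652
gripper_force: 0.0
```

Run:
```python
from h import *
o,f=wr("w5"); go(o,[.382,.271,.0305],-7)
find(f,"gold_bar",.01)
```

```text
tcp [0.3818 0.2709 0.1025] rot [-180.     -0.     -6.88] tool shift units [ 0.001 -0.001  0.48 ] rows 1.1516157990516338
wz total 0.003 rows 0.01096526316974201
gold_bar 0.97 [486 222 581 278] mm [331.2 125.5] LxW [62. 32.] long axis 69.0
gold_bar 0.85 [294 167 344 249] mm [382.4 271.4] LxW [57. 31.] long axis 171.9
gold_bar 0.77 [363 299 394 342] mm [285.5 236.9] LxW [36. 18.] long axis 11.0
```

View pics/w5.png

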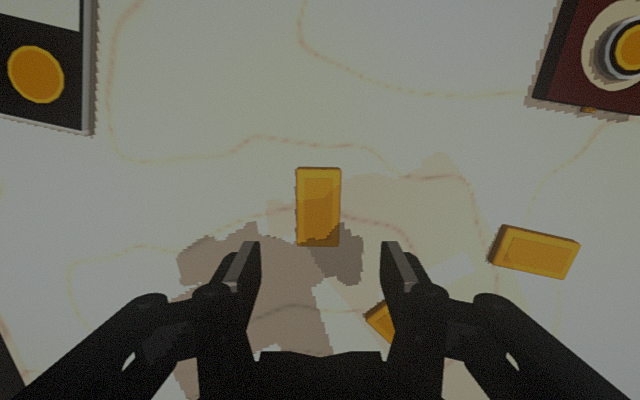

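The bar is at px (319,207), aligned with the jaws, and matches (382,271). Descending and gripping.

Emit:
drive_tool([
  [0,0,0.3,0,0,0],
  [0,0,0.18,0,0,0],
  [0,0,0,0,0,0],
  [0,0,0,0,0,0],
])

```text
time_s: 10.75
tcp_pos: [0.3829, 0.2714, 0.0319]
eef_rot: [-179.9, -0.2, -7.0]
force: [-0.2, -0.5, 0.4]
width: 0.652
gripper_force: 0.0
```

Emit:
drive_tool([
  [0,0,0,0,0,0],
  [0,0,0,0,0,0],
  [0,0,0,0,0,0],
  [0,0,0,0,0,0],
], grip=1, force=50)

```text
time_s: 11.25
tcp_pos: [0.3828, 0.2716, 0.0321]
eef_rot: [-179.9, -0.2, -7.0]
force: [-1.3, 0.1, 5.9]
width: 0.32
gripper_force: 48.8
```

Emit:
drive_tool([
  [0,0,-0.3,0,0,0],
  [0,0,-0.4,0,0,0],
  [0,0,-0.3,0,0,0],
  [0.173,0.33,0,0,0,0],
  [0.173,0.33,0,0,0,0],
])

```text
time_s: 11.88
tcp_pos: [0.4208, 0.1655, 0.181]
eef_rot: [-180.0, -0.1, -6.9]
force: [1.3, -1.0, -3.6]
width: 0.321
gripper_force: 50.0
```

Emit:
drive_tool([
  [0.173,0.33,0,0,0,0],
  [0.173,0.33,0,0,0,0],
  [0.173,0.33,0,0,0,0],
  [0.173,0.33,0,0,0,0],
  [0.173,0.33,0,0,0,0],
])

```text
time_s: 12.5
tcp_pos: [0.5192, -0.0969, 0.1797]
eef_rot: [-180.0, 0.0, -7.0]
force: [1.2, -0.0, -2.7]
width: 0.322
gripper_force: 50.1
```

Emit:
drive_tool([
  [0.173,0.33,0,0,0,0],
  [0.173,0.33,0,0,0,0],
  [0.173,0.33,0,0,0,0],
  [0,0,0,0,0,0],
  [0,0,0,0,0,0],
])

```text
time_s: 13.12
tcp_pos: [0.5777, -0.2516, 0.179]
eef_rot: [-179.9, 0.1, -7.0]
force: [-0.5, 0.5, -4.4]
width: 0.319
gripper_force: 50.2
```

Run:
```python
from h import *
o,f=wr("w6"); go(o,[.580,-.251,.06],-5)
find(f,"bar_case",.016);find(f,"gold_bar",o["tcp_pos"][2]-.022)
```

```text
tcp [ 0.5777 -0.2516  0.179 ] rot [-1.7991e+02  1.3000e-01 -7.0400e+00] tool shift units [ 0.017 -0.005  0.793] rows 1.9048287223065916
wz total -0.045 rows 0.19090804618947546
bar_case 0.63 [282 123 359 228] mm [ 584.4 -254.1] LxW [93. 66.] long axis 172.4
gold_bar 0.61 [290 200 353 312] mm [ 577.9 -252.1] LxW [57. 30.] long axis 172.5
```

View pics/w6.png

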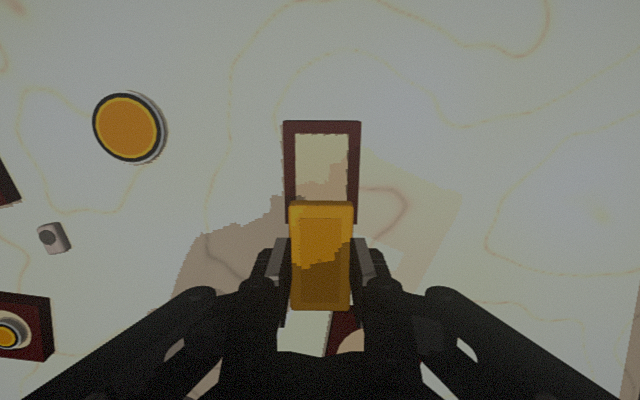

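The bar is held at px (321,255). The case is at (320,175), with its centre near (582,-253) and parallel to the bar. Lowering.

Emit:
drive_tool([
  [0.03,0.004,0.35,0,0,0],
  [0,0,0.35,0,0,0],
  [0,0,0.14,0,0,0],
  [0,0,0.04,0,0,0],
  [0,0,0,0,0,0],
])

```text
time_s: 13.9
tcp_pos: [0.5841, -0.2538, 0.0498]
eef_rot: [179.9, -0.2, -7.0]
force: [0.0, -0.3, -3.4]
width: 0.319
gripper_force: 50.2
```

Emit:
drive_tool([
  [0,0,0.007,0,0,0],
  [0,0,0,0,0,0],
  [0,0,0,0,0,0],
])

```text
time_s: 14.28
tcp_pos: [0.5833, -0.2536, 0.0478]
eef_rot: [180.0, -0.1, -7.0]
force: [0.9, -0.4, -3.4]
width: 0.32
gripper_force: 50.2
```

Emit:
drive_tool([
  [0,0,0.02,0,0,0],
  [0,0,0,0,0,0],
  [0,0,0,0,0,0],
])

```text
time_s: 14.65
tcp_pos: [0.5832, -0.2536, 0.0443]
eef_rot: [180.0, -0.0, -7.0]
force: [1.0, -0.3, -1.8]
width: 0.32
gripper_force: 50.5
```

Emit:
drive_tool([
  [0,0,0,0,0,0],
  [0,0,0,0,0,0],
  [0,0,0,0,0,0],
], grip=-0.3)

```text
time_s: 15.02
tcp_pos: [0.5831, -0.2535, 0.0443]
eef_rot: [180.0, -0.0, -7.0]
force: [0.6, 0.3, 0.3]
width: 0.656
gripper_force: 0.0
```

Emit:
drive_tool([
  [0,0,-0.1,0,0,0],
  [0,0,-0.4,0,0,0],
  [0,0,-0.4,0,0,0],
  [0,0,-0.1,0,0,0],
  [0,0,0,0,0,0],
], grip=-1)

```text
time_s: 15.65
tcp_pos: [0.5836, -0.2537, 0.1963]
eef_rot: [179.9, -0.2, -7.0]
force: [0.2, -0.1, 0.0]
width: 0.999
gripper_force: 0.0
```

Run:
```python
from h import *
o,f=wr("w7"); go(o,[.642,-.09,.12])
find(f,"bar_case",.016);find(f,"gold_bar",.022);find(f,"big_coin",.01)
```

```text
tcp [ 0.5836 -0.2537  0.1963] rot [179.91  -0.2   -7.01] tool shift units [ 0.252 -1.132  0.508] rows 3.0370669581934857
bar_case 0.76 [282 129 359 227] mm [ 583.7 -254.3] LxW [95. 67.] long axis 172.9
gold_bar 0.87 [301 151 340 213] mm [ 582.6 -254.4] LxW [56. 30.] long axis 172.1
big_coin 0.91 [102  96 177 169] mm [644.1 -95. ] LxW [66. 62.] long axis 108.3
```

View pics/w7.png

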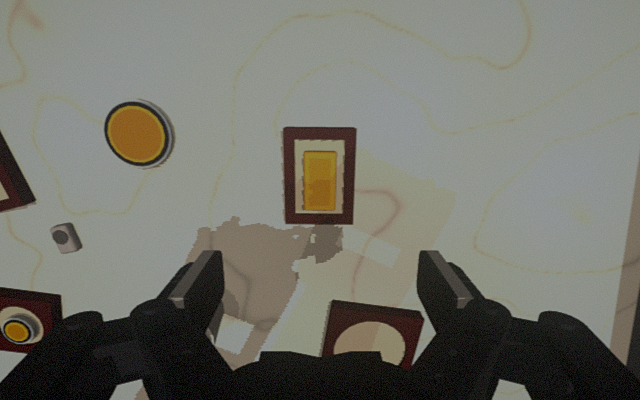

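The bar sits inside its well, at px (319,180). Next is the big coin, at (139,133) px and about (643,-92) mm.

Emit:
drive_tool([
  [0.09,-0.37,0,0,0,0],
  [0.09,-0.37,0,0,0,0],
  [0.082,-0.378,0.1,0,0,0],
  [0,0,0.4,0,0,0],
  [0,0,0,0,0,0],
])

```text
time_s: 16.48
tcp_pos: [0.6374, -0.0894, 0.1109]
eef_rot: [-179.8, 0.9, -6.9]
force: [-0.6, 1.1, -1.1]
width: 1.002
gripper_force: 0.0
```

Emit:
drive_tool([
  [0,0,0,0,0,0],
])

```text
time_s: 16.6
tcp_pos: [0.6424, -0.0923, 0.1191]
eef_rot: [-180.0, 0.0, -7.1]
force: [0.7, 0.1, 0.7]
width: 0.999
gripper_force: 0.0
```

Run:
```python
from h import *
o,f=wr("w8"); go(o,[.643,-.092,.031])
find(f,"big_coin",.01)
```

```text
tcp [ 0.6424 -0.0923  0.1191] rot [-1.80e+02  4.00e-02 -7.06e+00] tool shift units [ 0.004 -0.002  0.587] rows 1.4099845439887502
big_coin 0.75 [275 153 366 240] mm [644.6 -92.1] LxW [63. 62.] long axis 172.9
```

Emit:
drive_tool([
  [0.01,0,0.35,0,0,0],
  [0,0,0.22,0,0,0],
  [0,0,0.05,0,0,0],
  [0,0,0,0,0,0],
  [0,0,0,0,0,0],
])

```text
time_s: 17.32
tcp_pos: [0.6457, -0.0926, 0.0288]
eef_rot: [180.0, -0.3, -7.0]
force: [0.6, -0.5, 0.8]
width: 0.997
gripper_force: 0.0
```

Emit:
drive_tool([
  [0,0,0,0,0,0],
  [0,0,0,0,0,0],
  [0,0,0,0,0,0],
  [0,0,0,0,0,0],
], grip=1, force=40)

```text
time_s: 17.82
tcp_pos: [0.6451, -0.092, 0.0284]
eef_rot: [180.0, -0.1, -7.0]
force: [-2.0, 0.7, 5.8]
width: 0.702
gripper_force: 41.6
```

Emit:
drive_tool([
  [0,0,-0.3,0,0,0],
  [0,0,-0.4,0,0,0],
  [0,0,-0.3,0,0,0],
  [-0.265,0.245,0,0,0,0],
  [-0.265,0.245,0,0,0,0],
])

```text
time_s: 18.45
tcp_pos: [0.5558, -0.1557, 0.1778]
eef_rot: [179.9, -0.2, -6.9]
force: [-0.1, -1.0, 0.1]
width: -0.002
gripper_force: 0.0
```

Emit:
drive_tool([
  [-0.265,0.245,0,0,0,0],
  [-0.265,0.245,0,0,0,0],
  [-0.265,0.245,0,0,0,0],
  [-0.265,0.245,0,0,0,0],
  [0,0,0,0,0,0],
])

```text
time_s: 19.08
tcp_pos: [0.3782, -0.2833, 0.1766]
eef_rot: [179.9, -0.0, -7.3]
force: [1.1, 0.8, -0.5]
width: -0.005
gripper_force: 0.0
```

Emit:
drive_tool([
  [0,0,0,0,0,0],
])

```text
time_s: 19.2
tcp_pos: [0.3805, -0.2817, 0.1765]
eef_rot: [180.0, -0.1, -7.1]
force: [0.3, 0.8, -0.0]
width: 0.004
gripper_force: 0.0
```

Run:
```python
from h import *
o,f=wr("w9"); go(o,[.381,-.282,.041])
find(f,"big_coin_case",.016);find(f,"big_coin",o["tcp_pos"][2]-.0184)
```

```text
tcp [ 0.3805 -0.2817  0.1765] rot [ 1.7998e+02 -6.0000e-02 -7.0600e+00] tool shift units [0.003 0.001 0.904] rows 2.168509539171703
big_coin_case 0.7 [259 112 393 241] mm [ 381.8 -285.3] LxW [102. 101.] long axis 164.8
```

View pics/w9.png

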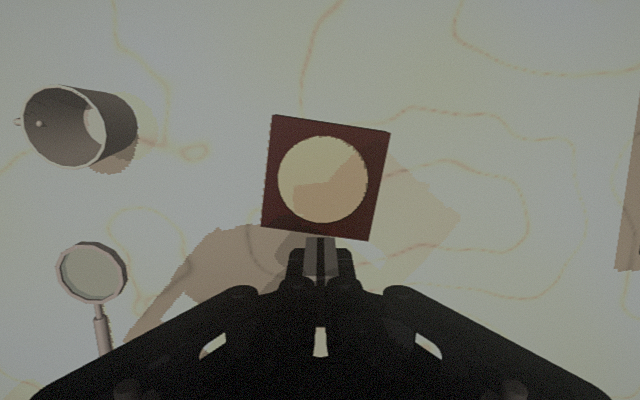

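The fingers are empty: the coin slipped out at lift because the grip was too high. The case is at about (382,-284). I'll find the coin again.

Emit:
drive_tool([
  [0.265,-0.245,0,0,0,0],
  [0.265,-0.245,0,0,0,0],
  [0.265,-0.245,0,0,0,0],
  [0.265,-0.245,0,0,0,0],
  [0,0,0,0,0,0],
], grip=-1)

```text
time_s: 19.98
tcp_pos: [0.5588, -0.1517, 0.1758]
eef_rot: [-180.0, -0.0, -6.6]
force: [0.2, -0.6, -0.7]
width: 1.001
gripper_force: 0.0
```

Emit:
drive_tool([
  [0,0,0,0,0,0],
  [0,0,0,0,0,0],
])

```text
time_s: 20.23
tcp_pos: [0.5554, -0.1554, 0.1758]
eef_rot: [-180.0, 0.0, -7.0]
force: [0.0, -0.5, 0.9]
width: 1.0
gripper_force: 0.0
```

Run:
```python
from h import *
o,f=wr("w10"); find(f,"big_coin",.01); go(o,[.644,-.092,.1])
f=grab_frame("top"); find(f,"big_coin",.01)
```

```text
big_coin 0.93 [225  58 304 138] mm [ 629.5 -118.3] LxW [62. 62.] long axis 139.2
tcp [ 0.5554 -0.1554  0.1758] rot [-1.80e+02  4.00e-02 -7.05e+00] tool shift units [ 0.535 -0.492  0.505] rows 2.1232472573880234
big_coin 0.65 [360 126 375 144] mm [ 636.1 -104.1] LxW [52. 27.] long axis 133.4
```

View pics/w10.png

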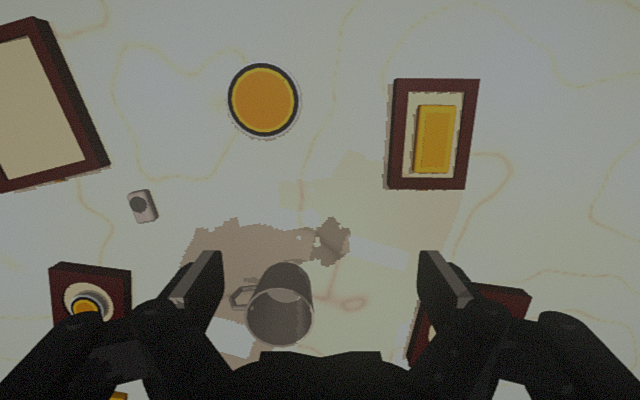

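The coin is flat at px (263,98), about (629,-118) mm. I'll go above it and check.

Emit:
drive_tool([
  [0.23,-0.15,0,0,0,0],
  [0.23,-0.155,0.1,0,0,0],
  [0,0,0.34,0,0,0],
  [0,0,0,0,0,0],
  [0,0,0,0,0,0],
])

```text
time_s: 21.05
tcp_pos: [0.6303, -0.1188, 0.1112]
eef_rot: [180.0, -0.1, -7.1]
force: [-0.1, 0.3, 1.2]
width: 0.999
gripper_force: 0.0
```

Run:
```python
from h import *
o,f=wr("w11"); find(f,"big_coin",.01); go(o,[.629,-.118,.023])
```

```text
big_coin 0.85 [273 158 363 245] mm [ 630.7 -117.2] LxW [64. 63.] long axis 177.0
tcp [ 0.6303 -0.1188  0.1112] rot [ 1.7999e+02 -6.0000e-02 -7.0600e+00] tool shift units [-0.01  -0.004  0.588] rows 1.4113123812166963
```

Emit:
drive_tool([
  [0,-0.009,0.25,0,0,0],
  [0,0,0.2,0,0,0],
  [0,0,0.13,0,0,0],
  [0,0,0,0,0,0],
  [0,0,0,0,0,0],
])

```text
time_s: 21.78
tcp_pos: [0.6315, -0.1173, 0.0248]
eef_rot: [180.0, -0.2, -7.0]
force: [0.6, 0.3, -0.1]
width: 0.999
gripper_force: 0.0
```

Emit:
drive_tool([
  [0,0,0.008,0,0,0],
  [0,0,0,0,0,0],
])

```text
time_s: 22.02
tcp_pos: [0.6308, -0.1169, 0.0227]
eef_rot: [180.0, -0.1, -7.0]
force: [0.6, 0.4, -0.2]
width: 1.003
gripper_force: 0.0
```

Emit:
drive_tool([
  [0,0,0,0,0,0],
  [0,0,0,0,0,0],
  [0,0,0,0,0,0],
  [0,0,0,0,0,0],
], grip=1)

```text
time_s: 22.52
tcp_pos: [0.6308, -0.1168, 0.0226]
eef_rot: [180.0, -0.1, -7.0]
force: [-1.0, 1.1, 5.8]
width: 0.726
gripper_force: 44.2
```

Emit:
drive_tool([
  [0,0,-0.1,0,0,0],
  [0,0,-0.2,0,0,0],
  [0,0,0,0,0,0],
])

```text
time_s: 22.9
tcp_pos: [0.632, -0.1175, 0.0695]
eef_rot: [179.9, -0.3, -7.0]
force: [-0.7, 0.5, -2.5]
width: 0.726
gripper_force: 44.2
```

Emit:
drive_tool([
  [0,0,-0.35,0,0,0],
  [0,0,-0.35,0,0,0],
  [-0.253,0.2175,0,0,0,0],
  [-0.253,0.2175,0,0,0,0],
  [-0.253,0.2175,0,0,0,0],
])

```text
time_s: 23.52
tcp_pos: [0.5033, -0.2002, 0.1703]
eef_rot: [-180.0, 0.1, -7.0]
force: [0.0, -1.1, -2.3]
width: 0.72
gripper_force: 44.9
```

Emit:
drive_tool([
  [-0.253,0.2175,0,0,0,0],
  [-0.253,0.2175,0,0,0,0],
  [-0.253,0.2175,0,0,0,0],
  [0,0,0,0,0,0],
  [0,0,0,0,0,0],
])

```text
time_s: 24.15
tcp_pos: [0.3801, -0.2829, 0.171]
eef_rot: [-179.9, 0.0, -7.1]
force: [0.6, 0.4, -1.9]
width: 0.725
gripper_force: 44.9
```

Run:
```python
from h import *
o,f=wr("w12"); find(f,"big_coin_case",.016); find(f,"big_coin",o["tcp_pos"][2]-.0126); go(o,[.382,-.284,.0365])
```

```text
big_coin_case 0.62 [259 112 391 229] mm [ 383.1 -285.4] LxW [100.  99.] long axis 74.5
big_coin 0.56 [250 193 392 330] mm [ 380.8 -283.6] LxW [65. 61.] long axis 174.0
tcp [ 0.3801 -0.2829  0.171 ] rot [-1.7993e+02  4.0000e-02 -7.0600e+00] tool shift units [0.014 0.007 0.896] rows 2.1515461271101324
```

Coin held. Lowering at about (382,-284).

Emit:
drive_tool([
  [0.01,0.004,0.35,0,0,0],
  [0,0,0.35,0,0,0],
  [0,0,0.15,0,0,0],
  [0,0,0.03,0,0,0],
  [0,0,0,0,0,0],
])

```text
time_s: 24.92
tcp_pos: [0.3826, -0.2842, 0.0403]
eef_rot: [180.0, -0.0, -7.0]
force: [-0.3, 0.6, -2.2]
width: 0.724
gripper_force: 44.9
```

Emit:
drive_tool([
  [0,0,0.005,0,0,0],
  [0,0,0,0,0,0],
])

```text
time_s: 25.18
tcp_pos: [0.3824, -0.2847, 0.0402]
eef_rot: [179.9, -0.1, -7.0]
force: [0.5, -0.9, -1.7]
width: 0.722
gripper_force: 44.9
```

Emit:
drive_tool([
  [0,0,0.025,0,0,0],
  [0,0,0,0,0,0],
  [0,0,0,0,0,0],
])

```text
time_s: 25.55
tcp_pos: [0.3817, -0.284, 0.0352]
eef_rot: [-180.0, 0.0, -7.0]
force: [0.5, 0.3, -1.8]
width: 0.722
gripper_force: 44.9
```

Emit:
drive_tool([
  [0,0,0,0,0,0],
  [0,0,0,0,0,0],
  [0,0,0,0,0,0],
], grip=-1)

```text
time_s: 25.92
tcp_pos: [0.3819, -0.2843, 0.0355]
eef_rot: [180.0, -0.0, -7.0]
force: [-0.7, -0.2, 0.2]
width: 1.0
gripper_force: 0.0
```

Emit:
drive_tool([
  [0,0,-0.1,0,0,0],
  [0,0,-0.4,0,0,0],
  [0,0,-0.4,0,0,0],
  [0,0,-0.1,0,0,0],
  [0,0,0,0,0,0],
])

```text
time_s: 26.55
tcp_pos: [0.3822, -0.2846, 0.1871]
eef_rot: [179.9, -0.2, -7.0]
force: [-0.2, 0.2, 0.4]
width: 0.997
gripper_force: 0.0
```

Run:
```python
from h import *
o,f=wr("w13"); find(f,"big_coin_case",.016); find(f,"big_coin",.022); go(o,[.495,.425,.19],-19)
cv2.imwrite("pics/w13c.png",cv2.resize(f["image"][90:260,230:420],(570,510)))
```

```text
big_coin_case 0.79 [258 114 387 241] mm [ 381.7 -285.3] LxW [102. 101.] long axis 164.4
big_coin 0.96 [283 143 356 215] mm [ 381.6 -284.4] LxW [63. 62.] long axis 172.9
tcp [ 0.3822 -0.2846  0.1871] rot [ 1.7986e+02 -1.6000e-01 -7.0100e+00] tool shift units [ 0.169 -4.787 -0.031] rows 11.495412307524262
wz total 0.266 rows 1.1205003929875343
```

View pics/w13c.png

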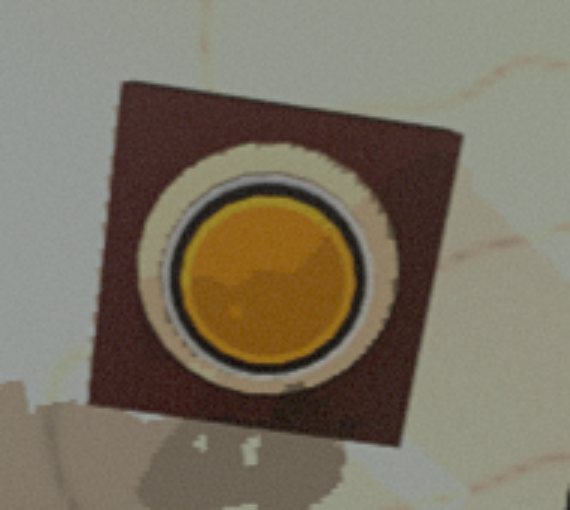

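The big coin is in its well. Next is the slab, with a slight detour outwards to stay clear of the minimum reach.

Emit:
drive_tool([
  [0.3,-0.25,0,0,0,0],
  [0.3,-0.25,0,0,0,0],
  [0,-0.41,0,0,0,0],
  [0,-0.41,0,0,0,0],
  [0,-0.41,0,0,0,0],
])

```text
time_s: 27.32
tcp_pos: [0.5016, -0.0353, 0.1827]
eef_rot: [-180.0, 0.3, -7.0]
force: [0.1, 0.1, -0.0]
width: 1.0
gripper_force: 0.0
```

Emit:
drive_tool([
  [0,-0.41,0,0,0,0],
  [0,-0.41,0,0,0,0],
  [0,-0.41,0,0,0,0],
  [0,-0.41,0,0,0,0],
  [0,-0.41,0,0,0,0],
])

```text
time_s: 27.95
tcp_pos: [0.5392, 0.2694, 0.1825]
eef_rot: [179.9, 0.2, -7.0]
force: [1.1, -0.9, 0.9]
width: 0.996
gripper_force: 0.0
```

Emit:
drive_tool([
  [-0.143,-0.336,0,0,0,0],
  [-0.143,-0.336,0,0,0,0],
  [-0.143,-0.336,0,0,0,0],
  [0,0,0.2,0,0,0.133],
  [0,0,0.2,0,0,0.133],
])

```text
time_s: 28.58
tcp_pos: [0.4933, 0.426, 0.1219]
eef_rot: [179.8, 0.1, -19.1]
force: [0.0, 0.2, 0.2]
width: 1.002
gripper_force: 0.0
```

Emit:
drive_tool([
  [0,0,0,0,0,0],
  [0,0,0,0,0,0],
])

```text
time_s: 28.82
tcp_pos: [0.4949, 0.4255, 0.1249]
eef_rot: [180.0, 0.0, -18.9]
force: [0.3, 0.4, -0.3]
width: 1.005
gripper_force: 0.0
```

Run:
```python
from h import *
o,f=wr("w14"); find(f,"slab",.01); go(o,[.495,.426,.024],-19); print(o["joint_pos"])
```

```text
tcp [0.4949 0.4255 0.1249] rot [ 1.7995e+02  4.0000e-02 -1.8910e+01] tool shift units [-0.    -0.004  0.672] rows 1.613870147493825
wz total 0.002 rows 0.008112299319051223
[3.17892847e+01 2.11341933e+01 9.88950436e+01 2.39615257e-03
 6.00307102e+01 1.40701269e+02]
```

View pics/w14.png

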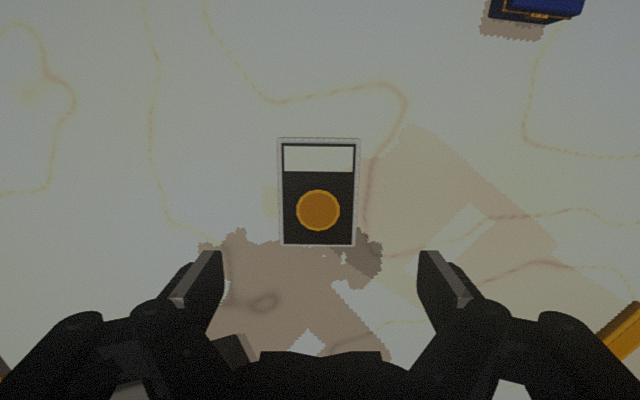

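The slab is at px (318,192), square to the jaws. I'll compute its centre from its corners.

Run:
```python
from h import *
o,f=wr(); P=np.array([ray(f,u,v,.01) for u,v in((278,139),(361,139),(356,246),(278,246))])
c=P.mean(0); print(np.round(P,3),c); go(o,[c[0],c[1],.0235])
```

```text
[[0.547 0.44  0.01 ]
 [0.528 0.384 0.01 ]
 [0.45  0.412 0.01 ]
 [0.47  0.47  0.01 ]] [0.49851849 0.42635718 0.01      ]
tcp [0.4958 0.4259 0.1266] rot [-1.799e+02 -8.000e-02 -1.896e+01] tool shift units [ 0.015 -0.008  0.688] rows 1.6509250604443721
```

Emit:
drive_tool([
  [0.013,-0.006,0.3,0,0,0],
  [0,0,0.25,0,0,0],
  [0,0,0.12,0,0,0],
  [0,0,0,0,0,0],
  [0,0,0,0,0,0],
])

```text
time_s: 29.6
tcp_pos: [0.4984, 0.4267, 0.0269]
eef_rot: [-179.8, -0.1, -19.0]
force: [-0.8, -0.6, -0.1]
width: 0.998
gripper_force: 0.0
```

Emit:
drive_tool([
  [0,0,0,0,0,0],
])

```text
time_s: 29.72
tcp_pos: [0.4983, 0.4267, 0.027]
eef_rot: [-179.8, -0.1, -19.0]
force: [-0.3, 1.1, -0.3]
width: 1.0
gripper_force: 0.0
```

Emit:
drive_tool([
  [0,0,0.02,0,0,0],
  [0,0,0,0,0,0],
  [0,0,0,0,0,0],
])

```text
time_s: 30.1
tcp_pos: [0.497, 0.4259, 0.0218]
eef_rot: [180.0, 0.0, -19.0]
force: [-0.3, 0.3, -0.6]
width: 0.995
gripper_force: 0.0
```

Emit:
drive_tool([
  [0,0,0,0,0,0],
  [0,0,0,0,0,0],
  [0,0,0,0,0,0],
  [0,0,0,0,0,0],
], grip=1)

```text
time_s: 30.6
tcp_pos: [0.4974, 0.426, 0.0221]
eef_rot: [-180.0, -0.0, -19.0]
force: [-1.1, -0.0, 2.9]
width: 0.689
gripper_force: 44.3
```

Emit:
drive_tool([
  [0,0,-0.1,0,0,0],
  [0,0,-0.2,0,0,0],
  [0,0,-0.35,0,0,0],
  [0,0,-0.35,0,0,0],
  [0,0,0,0,0,0],
])

```text
time_s: 31.22
tcp_pos: [0.4999, 0.4278, 0.1795]
eef_rot: [-179.4, -0.5, -19.0]
force: [0.5, 0.4, 0.2]
width: 0.688
gripper_force: 44.1
```

Run:
```python
from h import *
o=sensors.get_obs(); go(o,[.643,.087,.18],7)
```

```text
tcp [0.4999 0.4278 0.1795] rot [-179.44   -0.46  -18.98] tool shift units [ 1.641  1.838 -0.008] rows 5.913270203046226
wz total -0.577 rows 2.4277912654136222
```

Emit:
drive_tool([
  [0.234,0.263,0,0,0,0],
  [0.234,0.263,0,0,0,0],
  [0.234,0.263,0,0,0,0],
  [0.234,0.263,0,0,0,0],
  [0.234,0.263,0,0,0,0],
])

```text
time_s: 31.85
tcp_pos: [0.5984, 0.1806, 0.1708]
eef_rot: [180.0, 0.1, -19.0]
force: [0.6, 0.6, -0.1]
width: 0.685
gripper_force: 44.0
```

Emit:
drive_tool([
  [0.234,0.263,0,0,0,0],
  [0.234,0.263,0,0,0,0],
  [0,0,0,0,0,-0.2],
  [0,0,0,0,0,-0.2],
  [0,0,0,0,0,-0.177],
])

```text
time_s: 32.48
tcp_pos: [0.6387, 0.0844, 0.1705]
eef_rot: [-180.0, 0.2, 7.2]
force: [0.4, 0.0, -0.3]
width: 0.687
gripper_force: 44.1
```

Emit:
drive_tool([
  [0,0,0,0,0,0],
  [0,0,0,0,0,0],
])

```text
time_s: 32.72
tcp_pos: [0.6391, 0.0849, 0.1712]
eef_rot: [-180.0, 0.1, 6.9]
force: [0.3, -0.6, -0.7]
width: 0.682
gripper_force: 44.0
```

Run:
```python
from h import *
o,f=wr("w15"); find(f,"slab_case",.016);find(f,"slab",o["tcp_pos"][2]-.0121); go(o,[.643,.087,.036],7)
f=grab_frame("top"); find(f,"slab_case",.016)
```

```text
slab_case 0.89 [261 100 379 171] mm [678.1  88.2] LxW [96. 57.] long axis 96.8
slab 0.83 [248 173 393 347] mm [641.2  84.4] LxW [84. 58.] long axis 6.3
tcp [0.6391 0.0849 0.1712] rot [-1.7999e+02  7.0000e-02  6.8700e+00] tool shift units [ 0.028 -0.011  0.901] rows 2.1644183837602404
wz total -0.003 rows 0.012039718226925547
slab_case 0.88 [298 120 315 159] mm [624.7  42.9] LxW [88. 36.] long axis 164.6
```

View pics/w15.png

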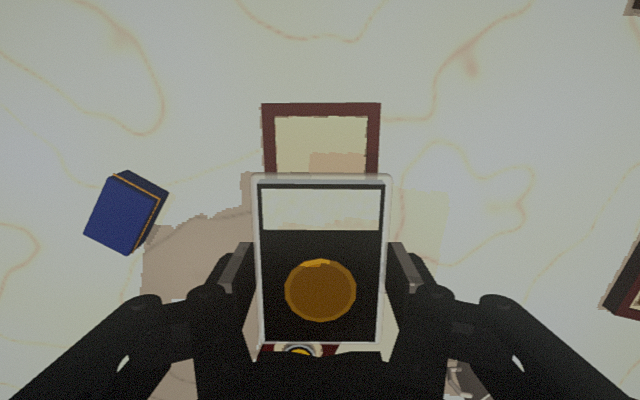

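The slab is held at px (321,260). The case's far edge is at row 103, putting its centre at about (645,85.5). The slab is about 4 mm short in x, so I'll correct and lower.

Emit:
drive_tool([
  [0.026,-0.004,0.35,0,0,0],
  [0,0,0.35,0,0,0],
  [0,0,0.15,0,0,0],
  [0,0,0.03,0,0,0],
  [0,0,0,0,0,0],
])

```text
time_s: 33.6
tcp_pos: [0.6448, 0.0859, 0.0416]
eef_rot: [180.0, -0.2, 7.0]
force: [0.5, 0.7, -1.0]
width: 0.685
gripper_force: 44.0
```

Emit:
drive_tool([
  [0,0,0,0,0,0],
  [0,0,0,0,0,0],
])

```text
time_s: 33.85
tcp_pos: [0.6445, 0.0858, 0.0417]
eef_rot: [180.0, -0.2, 7.0]
force: [0.1, 0.9, -1.8]
width: 0.69
gripper_force: 44.0
```

Emit:
drive_tool([
  [0,0,0.02,0,0,0],
  [0,0,0.02,0,0,0],
  [0,0,0,0,0,0],
  [0,0,0,0,0,0],
])

```text
time_s: 34.35
tcp_pos: [0.6435, 0.0859, 0.0342]
eef_rot: [180.0, -0.0, 7.0]
force: [-0.6, -0.4, 3.2]
width: 0.687
gripper_force: 44.4
```

Emit:
drive_tool([
  [0,0,0,0,0,0],
  [0,0,0,0,0,0],
  [0,0,0,0,0,0],
], grip=-1)

```text
time_s: 34.72
tcp_pos: [0.6436, 0.0849, 0.0329]
eef_rot: [179.9, -0.0, 7.0]
force: [3.8, -4.7, -5.9]
width: 0.774
gripper_force: 42.3
```

Emit:
drive_tool([
  [0,0,-0.1,0,0,0],
  [0,0,-0.4,0,0,0],
  [0,0,-0.4,0,0,0],
  [0,0,-0.2,0,0,0],
  [0,0,0,0,0,0],
])

```text
time_s: 35.35
tcp_pos: [0.6452, 0.0866, 0.2041]
eef_rot: [-180.0, -0.5, 7.0]
force: [0.2, -0.5, 0.1]
width: 1.003
gripper_force: 0.0
```

Run:
```python
from h import *
o,f=wr("w16"); find(f,"slab_case",.016);find(f,"slab",.022)
g=grab_frame("scene")
for l,z in dict(big_coin=.022,small_coin=.022,gold_bar=.022,slab=.022,cup=.05,cufflink_box=.031).items(): find(g,l,z)
cv2.imwrite("pics/end.png",np.vstack([cv2.resize(f["image"][90:270,220:420],(600,300)),cv2.resize(g["image"][170:350,130:450],(600,300))]))
```

```text
slab_case 0.92 [270 110 374 235] mm [645.8  84.4] LxW [121.  97.] long axis 7.0
slab_case 0.56 [608 248 640 304] mm [ 576. -243.] LxW [66. 30.] long axis 22.2
slab_case 0.31 [287 327 314 354] mm [458.6  84.1] LxW [37. 32.] long axis 5.3
slab 0.59 [287 132 356 222] mm [644.9  84.6] LxW [85. 60.] long axis 6.5
big_coin 0.72 [181 241 210 262] mm [ 381.1 -282.6] LxW [67. 65.] long axis 54.0
big_coin 0.39 [233 289 278 335] mm [ 587.5 -252.2] LxW [98. 67.] long axis 172.7
small_coin 0.7 [337 195 350 203] mm [459.2  85.9] LxW [35. 33.] long axis 143.8
gold_bar 0.66 [243 296 263 320] mm [ 581.3 -251.6] LxW [56. 28.] long axis 172.8
gold_bar 0.66 [339 108 355 123] mm [226.4 280. ] LxW [63. 33.] long axis 165.8
gold_bar 0.58 [337 131 353 149] mm [302.6 210.4] LxW [63. 31.] long axis 123.1
gold_bar 0.48 [312 156 338 170] mm [338.5 118.8] LxW [55. 33.] long axis 69.1
slab 0.86 [373 230 414 268] mm [643.1  86.6] LxW [84. 62.] long axis 6.8
cup 0.56 [263 215 297 246] mm [ 457.3 -109.1] LxW [84. 73.] long axis 120.3
cufflink_box 0.72 [415 190 443 214] mm [598.9 245. ] LxW [81. 56.] long axis 155.4
```

View pics/end.png

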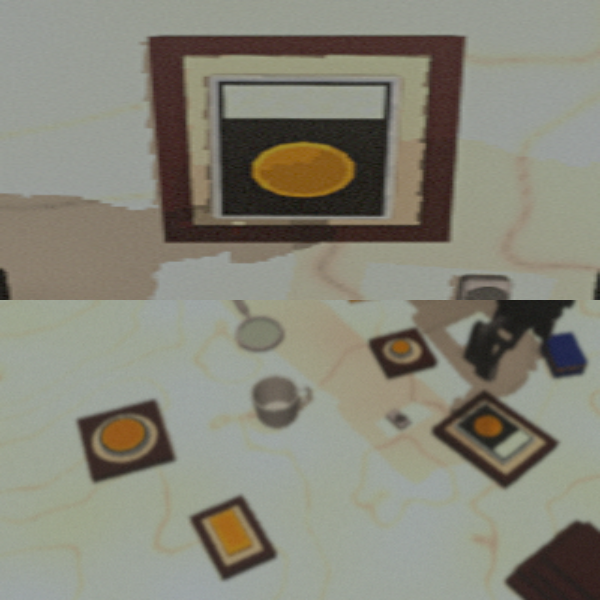

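All four pieces lie flat in their wells, each within about 3 mm of centre. The cup and cufflink box haven't moved, and the arm is clear.

```bash
python3 -c "
from bench import job
print(job.sign_off())"
```

```text
the job is handed in; nothing more can be done
None
```

The job is handed in: all four gold pieces lie in their fitted wells, and the cup and cufflink box stand where they were; the big coin slipped from the first grip and was picked up again, and sign-off returned no verdict.

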